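# Purge a sample canister and hold its bayonet lid at the vent position

## Robot

A 6-joint arm with a two-finger parallel gripper is mounted at the origin on the work surface; the furniture and walls round the work are solid. World frame = base frame: x ahead of the robot, y to its left, z up, the work surface at z = 0. Lengths are in m, angles in rad, forces in N, time in s.
With the tool pointing down it reaches from about 0.325 to 0.9 m from the base axis. Payload 6.1 kg.
Tool frame: the origin (TCP) lies midway between the tips of the shut fingers; the grasp point (between the pads) lies 19 mm behind it; x points along the fingers, y is the direction in which the jaws open and shut, and the axes are right-handed (so a half turn about x gives the same grasp; the last joint's range is limited). The gripper opens to 85 mm and grips with 20 to 120 N. Pads are 22 mm wide; open, the fingers measure 114 mm over their backs; the gripper's body (76 mm by 85 mm) begins 54 mm behind the grasp point. The pads swing forward as they close: fully open they stand 13 mm farther back than shut.
Start: joints at [-1.445, 0.22, 1.526, -0, 1.395, -0.126], TCP at [0.156, -0.605, 0.193] pointing down, gripper open.
Joint ranges: [-2.98, 2.98], [-0.91, 2.08], [0.09, 2.57], [-1.24, 4.39], [0.2, 2.65], [-2.68, 2.68]. Speed limits (rad/s): [2.57, 2.57, 3.01, 3.14, 3.14, 3.14].

## Interface

Orientations are given as [roll, pitch, yaw] about the fixed x, y, z axes, in that order (R = Rz(yaw) Ry(pitch) Rx(roll)).
In Python, from plant import movep, move_l, set_joints, gripper_to, hold, inverse_kinematics, observe, get_image, get_calibration, Unreachable, job_done gives the robot as it stands. Calls block until the motion is done:
- movep(position, orientation): joint-space move of the TCP to a pose.
- move_l(position, feed=0.15, rotation=None, max_force=None): straight line of the TCP; rotation=None keeps the orientation; feed is the mean speed in m/s. With max_force (N) it stops when the force on the tool has changed by that much, and returns True; else False.
- set_joints(angles): joint-space move.
- gripper_to(opening, f_grip=None): finger opening in m; f_grip is the grip in N (None keeps the last); returns when the fingers have stopped.
- hold(seconds).
- inverse_kinematics(position, orientation): joint angles nearest the present ones, or None.
- observe(): the state.
- get_image(name): name is "side" or "top"; returns (picture, depth): 384x512x3 uint8, red, green, blue; 384x512 float32, m along the optical axis (not along the pixel's ray), 0 where there is no reading.
- get_calibration(name): a dict with "intrinsics" (3x3 intrinsics, pixels), "dist_coeffs" ([k1, k2, p1, p2, k3] as OpenCV has them; the pictures are not rectified), "world_from_camera" (4x4, takes a point from camera to world coordinates). Camera axes: x right, y down, z forward; pixel columns grow to the right and rows downward; lengths in m; the calibration is good to about 2 mm. A picture is of the moment at which its call begins. get_calibration takes no time and is no camera call.
A pose or a line that the arm cannot do raises Unreachable and nothing moves.
- job_done(): hands the job in, once; it reports no verdict.
The state is a dict: "time_s": time; "q": joint angles; "joint_velocities": joint speeds; "joint_torque": joint torques, N m; "eef_pos": TCP position; "tcp_rot": TCP orientation; "ft_force": force on the tool from outside, world axes, zero at the start; "torque": the same for the moment, N m; "opening": finger opening in m.
Only numpy, scipy, OpenCV 4.12 (cv2) and the standard library are available. Lean on these libraries where they do the work, as an engineer would, in place of code of your own. Each camera call takes 0.05 s, during which the arm holds its last target. There are 200 camera calls.

## Task

First swing the sprung purge lever of the canister stand all the way down to its stop and let it spring back up. Then close the canister with the bayonet lid (the one with the straight bar handle and two side lugs, not the plain lid with the round knob): lower its lugs through the two slots, push it down against the spring and twist it clockwise, seen from above, to the half-way mark, where the canister can still vent; never turn it on to the lock click. Finish while still gripping the lid there, do not let go of it, and leave the other things on the table where they stand.

Things in the scene. Friction and masses are not known exactly. Their poses are not given: they have to be found in the camera images.
- stand: Canister stand, fixed to the table: grey base plate 176 (x) x 104 (y) x 12 mm with an open aluminium canister (80 mm outside diameter, rim 75 mm above the table) on its far half, axis at x = +35 mm, and the purge lever on its near half, hinged on a line parallel to the stand's y axis at x = -30 mm, z = 50 mm. Origin: centre of the underside; z up.
- lever_grip (a point): Centre of the black round cross-bar (16 mm diameter, 40 mm long, along the stand's y axis) at the purge lever's free end, 75 mm from the hinge. At rest the lever points to the stand's -x side and 35 degrees up (bar centre 93 mm above the table); at its stop it points 8 degrees below level (bar centre 40 mm above the table, 13 mm further to -x).
- purge_lever (a joint): Angle of the purge lever: 0 at rest (raised), growing as it is pushed down, 0.75 rad at the stop. A spring returns it; pushing down on the cross-bar takes about 4 N at the start and 6 N at the stop.
- mouth (a point): Centre of the canister's mouth, on its axis at rim height (75 mm above the table); z up, x axis along the line of the two opposite slots (13 mm wide) in the 7 mm thick inward lip; opening inside the lip 48 mm in diameter. With the lid fully home its disc rests on the rim and its origin is on the axis 20 mm below this point. Clear of the lip it can turn in the last 2 mm only.
- half_mark (a point): Same point as the mouth, but its x axis points along the half-way (vent) mark, the tall thin dark line on the outside of the rim, two opposite each other, 35 degrees clockwise of the slots: the lid's bar is to lie along it, either way round. The lid turns only clockwise from the slots.
- lock_mark (a point): Same point as the mouth, but its x axis points along the lock mark (small dark square on the rim, two opposite), 70 degrees clockwise of the slots, where the end stop is: not to be reached. A sprung detent begins to resist lightly (about 0.1 N m) at about 45 degrees from the slots and snaps over towards the lock at about 56.
- lid: Bayonet lid, loose, about 90 g, standing on its plug. Plug 45 mm diameter, 20 mm high, chamfered foot, with two round-ended steel lugs 8 mm thick (centre 6.5 mm up) reaching 29.5 mm from the axis along +x and -x; disc 76 mm diameter, 20 to 26 mm up; black bar handle 56 mm long along x, 14 mm wide in y, 26 to 57 mm up. Origin: centre of the plug's foot; z up; same after half a turn.
- plain_lid: Plain stopper lid, not to be used: same disc and plug but no lugs and a round black knob 34 mm in diameter, 57 mm high. Origin: centre of its foot. It may stand in the place where the bayonet lid stands in other starts.
- vial: Small snap-cap vial lying on the table, 13 x 41 x 15 mm, loose bystander. Origin: centre of underside.
- dropper: Small dropper bottle, 27 mm diameter, 60 mm high, loose bystander. Origin: centre of underside.
- lime: White bottle with a ribbed green cap, 43 mm diameter, 109 mm high, loose bystander. Origin: centre of underside.
- follower (a joint): How far the sprung grey follower disc inside the canister is pushed down (m): 0 free, 0.005 to 0.006 with the lid fully home. It meets the lid's plug 6 mm before home and pushes up with 2 N, 4.4 N when home. Once the lid is turned its lugs under the lip hold it down (it may rise up to 2.5 mm from fully home).

How it is judged:
On the way, in this order (a step that is already met when the one before it is completed fails the run):
1. the purge lever is pushed down to its stop (value of joint purge_lever above 0.68 rad), for 0.05 s.
2. the purge lever has sprung back up (value of joint purge_lever below 0.08 rad), for 0.2 s.
3. the bayonet lid is pushed down into the canister with its lugs through the slots (horizontal distance between lid and mouth below 0.005 m and z of lid in the frame of mouth below -0.0155 m and angle between lid's own z axis and vertical below 0.12 rad), for 0.05 s.
4. the lid is twisted to the half-way mark (angle between the x axis of lid and the x axis of half_mark, either way round below 0.17 rad), for 0.2 s.
At the end, for the whole second after the job is handed in: Bayonet lid in the canister: within 5 mm of its axis, at most 4.5 mm short of fully home, upright within 7 degrees, bar within 10 degrees of the half-way mark, gripped with at least 1 N; the purge lever is back up (below 0.08 rad) (all of step 3 and angle between the x axis of lid and the x axis of half_mark, either way round below 0.17 rad and contact force between the fingers and lid above 1 N and value of joint purge_lever below 0.08 rad); the arm keeps its last pose, push and grip.
It fails at once if the lid is turned past the lock click (horizontal distance between lid and mouth below 0.008 m and z of lid in the frame of mouth below -0.012 m and angle between the x axis of lid and the x axis of lock_mark, either way round below 0.2 rad).
It fails at once if the plain lid, vial, dropper bottle or green-capped bottle is shoved more than 3 cm (distance of any of plain_lid, vial, dropper, lime from where it was at the start of the episode above 0.03 m).
It also fails if it takes over 72 s, if anything falls off the work surface, if the arm or the gripper's body presses on something with over 40 N, if the wrist force passes 120 N, or if a joint passes its speed limit or range.

## Working session

There is one attempt and no reset: what is moved stays moved. The work goes in short steps, each a Python script; the robot and the scene stay as the last script left them, time stands still between calls to the robot, and variables do not carry over. Pictures are saved under pics/ and viewed, about 8 in all and at most 12, crops included, and the job is handed in when it is done.

```bash
ls; mkdir -p pics; python3 - <<'E'
from plant import *
import cv2,numpy as np
np.set_printoptions(precision=4,suppress=True)
s=observe();print(s)
for n in("top","side"):
    im,d=get_image(n);c=get_calibration(n);print(n,c)
    np.savez(f"pics/{n}0.npz",im=im,d=d)
    cv2.imwrite(f"pics/{n}0.png",im[...,::-1])
E
```

```text
pics
{'time_s': 0.0, 'q': array([-1.4451,  0.2213,  1.5276, -0.    ,  1.3947, -0.1261]), 'joint_velocities': array([ 0.0012,  0.0005,  0.0001, -0.0021, -0.0002,  0.0007]), 'joint_torque': array([  0.0022, -49.6891, -38.9391,  -0.0002,   0.0112,  -0.    ]), 'eef_pos': array([ 0.1556, -0.6046,  0.1915]), 'tcp_rot': array([-1.6863,  1.5688,  1.707 ]), 'ft_force': array([ 0.4683,  0.1213, -0.1427]), 'torque': array([-0.0303, -0.0236, -0.0111]), 'opening': 0.08537012607412199}
top {'intrinsics': array([[498.2441,   0.    , 250.3945],
       [  0.    , 498.2441, 187.0397],
       [  0.    ,   0.    ,   1.    ]]), 'dist_coeffs': array([0.0317, 0.    , 0.    , 0.    , 0.    ]), 'world_from_camera': array([[-0.0175, -0.9962,  0.0848,  0.4789],
       [-0.9998,  0.0173, -0.004 ,  0.2395],
       [ 0.0025, -0.0848, -0.9964,  1.0363],
       [ 0.    ,  0.    ,  0.    ,  1.    ]])}
side {'intrinsics': array([[424.2399,   0.    , 254.652 ],
       [  0.    , 424.2399, 192.4098],
       [  0.    ,   0.    ,   1.    ]]), 'dist_coeffs': array([-0.1618,  0.    ,  0.    ,  0.    ,  0.    ]), 'world_from_camera': array([[ 0.0214,  0.4574, -0.889 ,  1.3271],
       [ 0.9998, -0.0109,  0.0185,  0.206 ],
       [-0.0012, -0.8892, -0.4575,  0.4554],
       [ 0.    ,  0.    ,  0.    ,  1.    ]])}
```

View pics/top0.png

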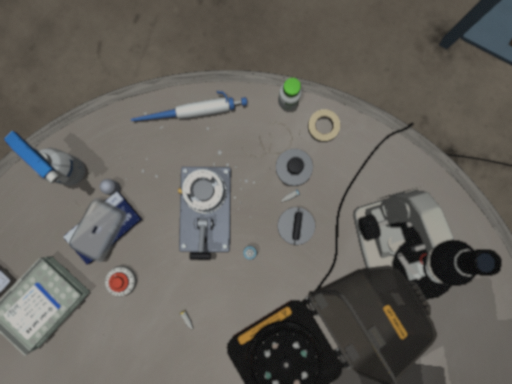

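View pics/side0.png

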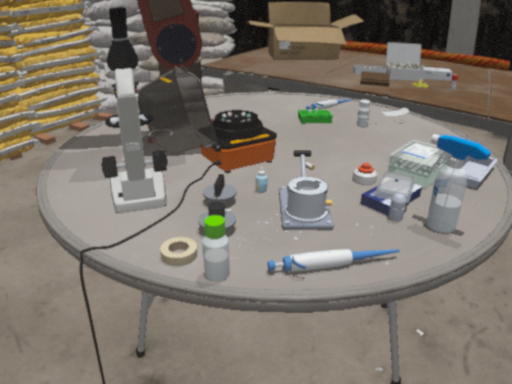

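The top view shows the stand (canister (204,190), lever bar (201,256)), the bayonet lid (297,225), plain lid (295,166), vial (290,196), dropper (250,253) and lime (290,92). The side view agrees. Next I'll take an enlarged crop and first measurements.

```bash
cat > h.py <<'E'
import numpy as np,cv2
from plant import *
np.set_printoptions(precision=4,suppress=True)
def ray(n,uv):
    c=get_calibration(n);K=np.array(c["intrinsics"]);T=np.array(c["world_from_camera"])
    p=cv2.undistortPoints(np.asarray(uv,float).reshape(-1,1,2),K,np.array(c["dist_coeffs"])).reshape(-1,2)
    d=np.c_[p,np.ones(len(p))]@T[:3,:3].T
    return T[:3,3],d
def onz(n,uv,z):
    o,d=ray(n,uv);return o+d*((z-o[2])/d[:,2])[:,None]
def cloud(n,dep):
    v,u=np.mgrid[:384,:512];o,d=ray(n,np.c_[u.ravel(),v.ravel()])
    P=o+d*dep.reshape(-1,1);P[dep.ravel()==0]=np.nan
    return P.reshape(384,512,3)
E
python3 - <<'E'
from h import *
f=np.load("pics/top0.npz");im,d=f["im"],f["d"]
cv2.imwrite("pics/crop0.png",cv2.resize(im[150:270,170:320,::-1],None,fx=5,fy=5,interpolation=cv2.INTER_CUBIC))
P=cloud("top",d)
np.set_printoptions(precision=3)
for u,v in [(204,190),(190,190),(218,190),(201,256),(297,225),(283,225),(310,225),(295,166),(250,253),(290,92),(290,196),(186,240),(222,240),(222,174),(186,172),(240,120)]:print(u,v,P[v,u],im[v,u])
E
```

```text
204 190 [0.557 0.326 0.063] [129 132 135]
190 190 [0.558 0.354 0.065] [116 116 114]
218 190 [0.556 0.298 0.075] [189 186 182]
201 256 [0.431 0.33  0.101] [44 45 46]
297 225 [0.486 0.146 0.058] [47 48 49]
283 225 [0.487 0.171 0.027] [128 131 134]
310 225 [0.486 0.117 0.028] [123 126 128]
295 166 [0.603 0.146 0.053] [51 52 53]
250 253 [0.433 0.239 0.059] [150 150 147]
290 92 [0.737 0.158 0.11 ] [ 96 172  68]
290 196 [0.546 0.154 0.014] [152 152 148]
186 240 [0.46  0.368 0.016] [118 124 134]
222 240 [0.459 0.295 0.013] [127 133 144]
222 174 [0.594 0.294 0.012] [102 107 115]
186 172 [0.599 0.367 0.017] [137 142 144]
240 120 [0.709 0.255 0.   ] [128 123 117]
```

View pics/crop0.png

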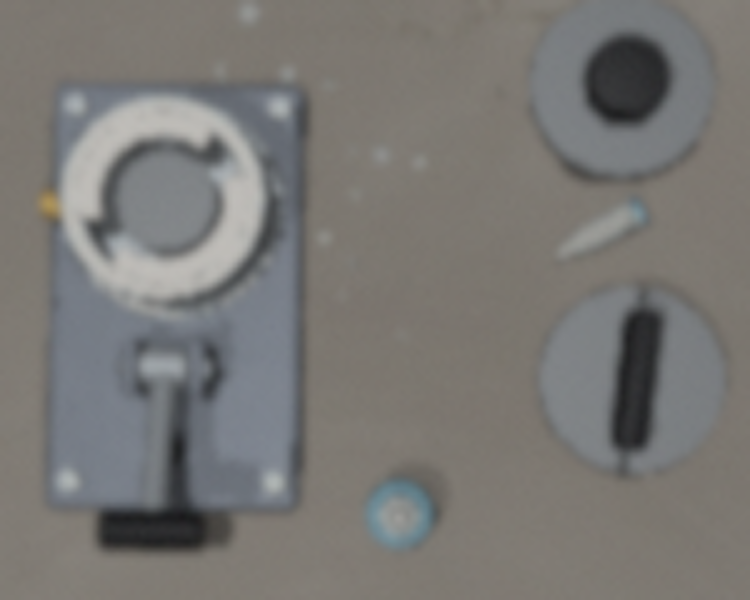

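The crop shows slots at about (215,155) and (105,240), the bar running (643,312)–(630,450), and the lever bar centred at about (152,529). Next is the precise measurement.

```bash
cat > meas.py <<'E'
from h import *
from scipy.optimize import least_squares
def circ(P,r=None):
    f=lambda p:np.hypot(P[:,0]-p[0],P[:,1]-p[1])-(p[2] if r is None else r)
    x0=[*P[:,:2].mean(0),.03]
    return least_squares(f,x0 if r is None else x0[:2],loss='soft_l1',f_scale=.001).x
def cap(n,mask,z,lo,hi):
    cs=[c for c in cv2.findContours(mask.astype(np.uint8),cv2.RETR_LIST,cv2.CHAIN_APPROX_NONE)[0] if lo<len(c)<hi]
    return [onz(n,c.reshape(-1,2),z) for c in cs]
E
python3 - <<'E'
from meas import *
f=np.load("pics/top0.npz");im,d=f["im"],f["d"];g=im.astype(float).mean(2)
P=cloud("top",d)
def box(a,r):return (abs(P[...,0]-a[0])<r)&(abs(P[...,1]-a[1])<r)
# rim via brightness
m=(g>158)&box((.557,.326),.06)&(P[...,2]>.05)
for c in cap("top",m,.075,40,400):print("rim contour",len(c),circ(c))
# bayonet lid disc (z .026), plain disc
for nm,a in(("lid",(.486,.146)),("plain",(.603,.146))):
    m=box(a,.06)&(P[...,2]>.015)
    for c in cap("top",m,.026,60,400):print(nm,len(c),circ(c))
    m=box(a,.045)&(g<75)&(P[...,2]>.02)
    v,u=np.nonzero(m);Q=onz("top",np.c_[u,v],.057);c0=Q.mean(0);w,V=np.linalg.eigh(np.cov(Q[:,:2].T))
    print(nm,"handle",c0,np.sqrt(w*12),np.degrees(np.arctan2(V[1,1],V[0,1])),cv2.minAreaRect((Q[:,:2]*1000).astype(np.float32)))
m=box((.43,.33),.04)&(g<75);m&=P[...,2]>.06
v,u=np.nonzero(m);Q=onz("top",np.c_[u,v],.099);w,V=np.linalg.eigh(np.cov(Q[:,:2].T))
print("lever",Q.mean(0),np.sqrt(w*12),np.degrees(np.arctan2(V[1,1],V[0,1])),cv2.minAreaRect((Q[:,:2]*1000).astype(np.float32)))
# base plate colour
m=(im[...,2].astype(int)-im[...,0]>8)&box((.52,.33),.12)
c=max(cap("top",m,.012,50,2000),key=len);print("plate",cv2.minAreaRect((c[:,:2]*1000).astype(np.float32)))
for nm,a,r in(("drop",(.433,.239),.03),("vial",(.546,.154),.03),("lime",(.737,.158),.04)):
    m=box(a,r)&(P[...,2]>.006);q=P[m];print(nm,q.mean(0),q.min(0),q.max(0))
E
```

```text
rim contour 94 [0.5586 0.3293 0.0265]
rim contour 112 [0.5586 0.3297 0.0377]
lid 104 [0.4845 0.1447 0.0368]
lid handle [0.4855 0.1459 0.057 ] [0.0141 0.0532] 172.42126712804702 ((485.20404052734375, 146.07327270507812), (14.276052474975586, 53.80183029174805), 82.20366668701172)
plain 103 [0.6043 0.1459 0.037 ]
plain handle [0.6034 0.1467 0.057 ] [0.028  0.0317] 150.44809849897078 ((603.540283203125, 146.47637939453125), (31.678752899169922, 33.958892822265625), 88.64863586425781)
lever [0.4327 0.3319 0.099 ] [0.0192 0.0384] 89.98915002408795 ((446.07958984375, 331.7326354980469), (37.26902389526367, 40.833412170410156), 89.42884826660156)
plate ((523.0755615234375, 330.17047119140625), (100.54556274414062, 172.5429229736328), 89.03011322021484)
drop [0.4331 0.2394 0.0422] [0.4085 0.2239 0.0061] [0.4458 0.2525 0.0599]
vial [0.5503 0.1483 0.0202] [0.5163 0.1256 0.0062] [0.576  0.1726 0.032 ]
lime [0.7423 0.1561 0.0802] [0.7023 0.1321 0.0064] [0.767  0.1751 0.1135]
```

```bash
python3 - <<'E'
from meas import *
f=np.load("pics/top0.npz");im,d=f["im"],f["d"];g=im.astype(np.float32).mean(2)
c=get_calibration("top");T=np.array(c["world_from_camera"]);Ti=np.linalg.inv(T)
def proj(n,X):
    c=get_calibration(n);Ti=np.linalg.inv(np.array(c["world_from_camera"]))
    return cv2.projectPoints(np.asarray(X,float).reshape(-1,3),cv2.Rodrigues(Ti[:3,:3])[0],Ti[:3,3],np.array(c["intrinsics"]),np.array(c["dist_coeffs"]))[0].reshape(-1,2)
C=np.array([.5586,.3295])
th=np.radians(np.arange(-180,180,5));rr=np.arange(.0255,.0305,.001)
A=np.array([[[C[0]+r*np.cos(t),C[1]+r*np.sin(t),.075] for t in th] for r in rr])
uv=proj("top",A).astype(np.float32).reshape(len(rr),len(th),2)
I=cv2.remap(g,uv[...,0],uv[...,1],cv2.INTER_LINEAR);Z=cv2.remap(d,uv[...,0],uv[...,1],cv2.INTER_LINEAR)
print("inner r25-27 / outer 28-30 brightness, depth")
for i,t in enumerate(np.degrees(th).round()):
    if -90<=t<=-15 or 90<=t<=165: print(t,I[:2,i].mean().round(),I[3:,i].mean().round(),(Z[:,i].mean()*1000).round(1))
# rim top view unrolled side view for marks
g2=np.load("pics/side0.npz")["im"]
p=proj("side",[[*C,.06]])[0].astype(int);print(p)
cr=g2[p[1]-40:p[1]+50,p[0]-50:p[0]+50,::-1]
cv2.imwrite("pics/crop1.png",cv2.resize(cr,None,fx=6,fy=6,interpolation=cv2.INTER_CUBIC))
for t in range(-90,91,10):
    a=np.radians(t);print(t,proj("side",[[C[0]+.04*np.cos(a),C[1]+.04*np.sin(a),.07]])[0]-[p[0]-50,p[1]-40])
E
```

```text
inner r25-27 / outer 28-30 brightness, depth
-90.0 177.0 187.0 963.3
-85.0 179.0 186.0 963.9
-80.0 177.0 182.0 965.8
-75.0 174.0 172.0 1017.4
-70.0 170.0 166.0 1022.9
-65.0 152.0 155.0 1022.4
-60.0 118.0 131.0 1020.8
-55.0 88.0 105.0 1018.9
-50.0 77.0 91.0 1008.8
-45.0 89.0 97.0 982.8
-40.0 128.0 133.0 968.0
-35.0 160.0 171.0 964.6
-30.0 170.0 184.0 966.2
-25.0 170.0 185.0 965.6
-20.0 171.0 185.0 966.5
-15.0 174.0 185.0 965.2
90.0 173.0 187.0 964.4
95.0 172.0 185.0 963.1
100.0 164.0 177.0 962.6
105.0 139.0 145.0 964.0
110.0 99.0 105.0 994.1
115.0 75.0 88.0 1001.6
120.0 82.0 88.0 1003.3
125.0 109.0 98.0 1007.4
130.0 139.0 111.0 1011.8
135.0 159.0 128.0 1011.5
140.0 172.0 151.0 1011.2
145.0 180.0 176.0 963.9
150.0 181.0 185.0 963.0
155.0 179.0 185.0 961.8
160.0 179.0 184.0 964.0
165.0 181.0 185.0 963.4
[307 191]
-90 [30.8787 36.6119]
-80 [31.4923 38.1491]
-70 [32.7    39.6544]
-60 [34.4753 41.079 ]
-50 [36.7714 42.3752]
-40 [39.5213 43.4979]
-30 [42.6393 44.4069]
-20 [46.0239 45.0688]
-10 [49.5615 45.4592]
0 [53.1313 45.5633]
10 [56.6111 45.3776]
20 [59.8822 44.9093]
30 [62.8354 44.1765]
40 [65.3753 43.2065]
50 [67.4237 42.0349]
60 [68.9224 40.7031]
70 [69.8337 39.2567]
80 [70.141  37.7434]
90 [69.8476 36.2112]
```

View pics/crop1.png

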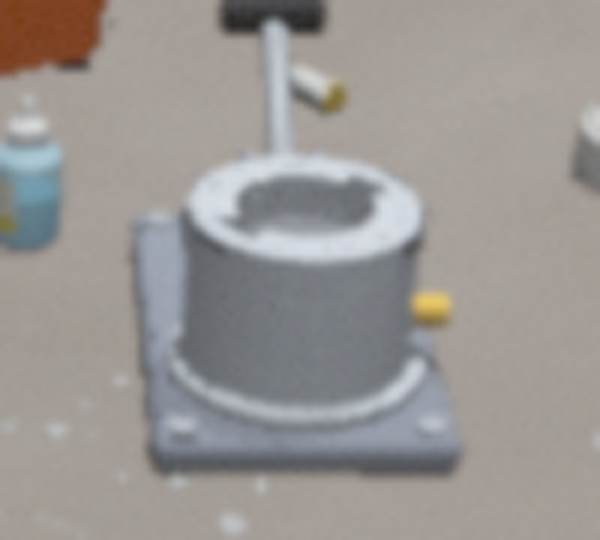

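Slots lie near -57° in the world frame, so the half mark is about -92°. I'll refine the slot angle with median frames, check IK, and do the lever.

```bash
python3 - <<'E'
from meas import *
C=np.array([.5586,.3295])
for n in("top","side"):
    F=[get_image(n) for _ in range(5)]
    dep=np.array([f[1] for f in F]);dep[dep==0]=np.nan;d=np.nanmedian(dep,0);im=np.mean([f[0] for f in F],0);np.savez(f"pics/{n}avg.npz",im=im,d=d)
    v,u=np.mgrid[:384,:512];Q=onz(n,np.c_[u.ravel(),v.ravel()],.075).reshape(384,512,3);Z=cloud(n,d)[...,2]
    g=im.mean(2)
    m=(g>(158 if n=="top" else 150))&(np.hypot(Q[...,0]-C[0],Q[...,1]-C[1])<.05)&(Z>.055)
    for c in cap(n,m,.075,30,400):print(n,"rim",len(c),circ(c))
    for C2 in (C,):
      rel=Q[...,:2]-C2;r=np.hypot(*np.moveaxis(rel,2,0));a=np.degrees(np.arctan2(rel[...,1],rel[...,0]))
      for nm,mm in(("depth",Z<.066),("dark",g<140),("either",(Z<.066)|(g<140))):
        ms=[(mm&(r>.0255)&(r<.031)&(abs((a-s+180)%360-180)<35)) for s in(-57,123)]
        k=[Q[x][:,:2].mean(0) if x.any() else np.full(2,np.nan) for x in ms];e=k[0]-k[1]
        print(n,nm,[x.sum() for x in ms],"slot dir",np.degrees(np.arctan2(e[1],e[0])),"mid",(k[0]+k[1])/2)
D=np.pi/2;print([inverse_kinematics(p,[0,D,np.radians(y)]) for p,y in(((.432,.332,.15),0),((.42,.332,.048),0),((.485,.1455,.03),-7.7),((.5586,.3295,.08),-57),((.5586,.3295,.08),-92))])
E
```

```text
top rim 93 [0.5586 0.3292 0.0265]
top rim 112 [0.5586 0.3296 0.0377]
top depth [np.int64(24), np.int64(24)] slot dir -57.563895618008 mid [0.5576 0.3286]
top dark [np.int64(16), np.int64(21)] slot dir -55.40470295674196 mid [0.5607 0.3309]
top either [np.int64(27), np.int64(27)] slot dir -57.46377453630972 mid [0.5584 0.3292]
side rim 57 [0.5547 0.3306 0.0231]
side rim 91 [0.5578 0.3293 0.0397]
side depth [np.int64(6), np.int64(0)] slot dir nan mid [nan nan]
side dark [np.int64(2), np.int64(5)] slot dir -56.845972304190525 mid [0.556  0.3281]
side either [np.int64(7), np.int64(5)] slot dir -51.81954846267349 mid [0.5582 0.3291]
[array([ 0.5105,  0.0639,  1.7821, -0.    ,  1.2956, -1.0603]), array([ 0.5216,  0.1617,  1.8834, -0.    ,  1.0966, -1.0492]), array([ 0.1356,  0.123 ,  1.9664, -0.    ,  1.0522, -1.3008]), array([ 0.4114,  0.372 ,  1.5587, -0.    ,  1.2109, -0.1645]), array([ 0.4114,  0.372 ,  1.5587, -0.    ,  1.2109,  0.4463])]<stdin>:5: RuntimeWarning: All-NaN slice encountered
```

```bash
python3 - <<'E'
from h import *
P=cloud("top",np.load("pics/topavg.npz")["d"]);Q=cloud("side",np.load("pics/sideavg.npz")["d"])
for nm,X in(("top",P),("side",Q)):
    X=X.reshape(-1,3);print(nm)
    for y in np.arange(-.5,.5,.1):
        print(round(y,1),[ (lambda s: round(float(np.nanmax(s)),2) if len(s) else -1)(X[(abs(X[:,0]-x)<.05)&(abs(X[:,1]-y)<.05)][:,2]) for x in np.arange(.1,1,.1)])
E
```

```text
top
-0.5 [-1, -1, -1, -1, -1, -1, -0.74, -0.74, -0.74]
-0.4 [-1, -1, -1, -1, -1, -1, -1, -0.74, -0.74]
-0.3 [-1, 0.0, 0.0, 0.0, 0.01, -1, -1, -1, -0.74]
-0.2 [-1, 0.0, 0.0, 0.0, 0.01, 0.01, -1, -1, -0.74]
-0.1 [-1, 0.0, 0.22, 0.42, 0.42, 0.01, 0.01, -1, -1]
-0.0 [-1, 0.26, 0.27, 0.42, 0.41, 0.01, 0.02, 0.01, -1]
0.1 [-1, 0.13, 0.27, 0.26, 0.06, 0.06, 0.11, 0.11, -1]
0.2 [-1, 0.13, 0.13, 0.06, 0.06, 0.06, 0.11, 0.11, -1]
0.3 [-1, 0.08, 0.08, 0.1, 0.09, 0.08, 0.03, 0.03, -1]
0.4 [-1, 0.0, 0.02, 0.1, 0.08, 0.08, 0.03, 0.01, -1]
side
-0.5 [-0.74, -0.74, -0.74, -0.74, -1, -1, -1, -1, -1]
-0.4 [0.01, 0.01, 0.01, -0.74, -1, -1, -1, -1, -1]
-0.3 [0.0, 0.0, 0.01, 0.01, 0.01, -1, -1, -1, -1]
-0.2 [0.0, 0.0, 0.0, 0.0, 0.01, 0.01, 0.0, -1, -1]
-0.1 [0.01, 0.42, 0.22, 0.42, 0.42, 0.01, 0.01, -1, -1]
-0.0 [0.23, 0.42, 0.26, 0.42, 0.41, 0.01, 0.02, 0.01, -1]
0.1 [0.0, 0.42, 0.27, 0.26, 0.06, 0.06, 0.11, 0.11, -1]
0.2 [-0.74, 0.13, 0.13, 0.06, 0.06, 0.06, 0.11, 0.11, -1]
0.3 [0.0, 0.08, 0.08, 0.1, 0.09, 0.08, 0.03, 0.03, -1]
0.4 [0.0, 0.0, 0.02, 0.1, 0.08, 0.08, 0.03, 0.01, -1]
```

```bash
python3 - <<'E'
from h import *
D=np.pi/2
gripper_to(0.0)
p=observe()["eef_pos"]
move_l([p[0],p[1],.58],feed=.3)
movep([.432,.332,.58],[0,D,0])
print(observe()["time_s"],observe()["eef_pos"])
move_l([.432,.332,.16],feed=.3)
s=observe();print(s["time_s"],s["eef_pos"],s["ft_force"])
for n in("top","side"):
    im,d=get_image(n);cv2.imwrite(f"pics/{n}1.png",im[...,::-1]);np.savez(f"pics/{n}1.npz",im=im,d=d)
E
python3 -c "
import cv2;a=cv2.imread('pics/top1.png');b=cv2.imread('pics/side1.png')
import numpy as np;cv2.imwrite('pics/pair1.png',np.hstack([a[100:384,100:500],b[20:304,60:460]]))"
```

```text
6.2167 [0.4325 0.3315 0.5799]
7.7667 [0.4331 0.3325 0.1618] [ 0.3476 -0.494   0.05  ]
```

View pics/pair1.png

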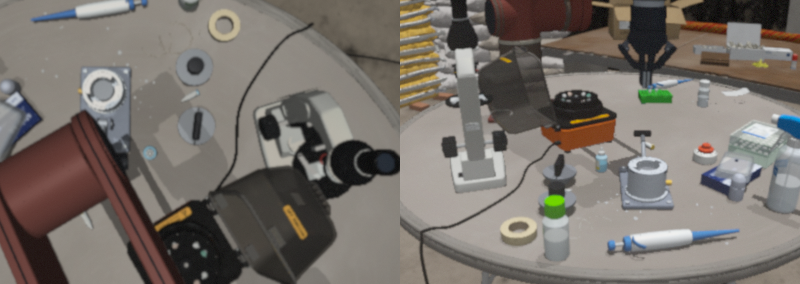

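The pair shows the arm over the lever; the fingertips appear at about side pixel (305,103), and I expected about (307,124). I'll check the tip with the depth data.

```bash
python3 - <<'E'
from h import *
f=np.load("pics/side1.npz");P=cloud("side",f["d"])
np.set_printoptions(precision=3)
for v in range(84,130,3):print(v,P[v,305],f["im"][v,305],P[v,295],P[v,313])
E
```

```text
84 [-1.623  0.622 -0.212] [51 49 49] [0.445 0.309 0.256] [0.444 0.347 0.256]
87 [0.447 0.33  0.25 ] [52 54 52] [0.446 0.309 0.25 ] [0.439 0.348 0.248]
90 [0.444 0.331 0.243] [41 45 45] [-1.677  0.559 -0.268] [-1.603  0.677 -0.25 ]
93 [0.443 0.331 0.236] [81 85 87] [-0.496  0.421  0.003] [-1.568  0.673 -0.263]
96 [0.443 0.332 0.23 ] [79 83 87] [-0.455  0.416 -0.   ] [-0.459  0.495 -0.001]
99 [0.443 0.332 0.223] [79 83 85] [-0.4    0.41   0.001] [-0.399  0.485  0.002]
102 [0.443 0.332 0.216] [74 78 82] [-0.361  0.406 -0.001] [-0.361  0.48  -0.001]
105 [0.443 0.333 0.21 ] [74 77 81] [-0.312  0.401 -0.   ] [-0.23   0.459  0.023]
108 [0.442 0.333 0.203] [114 117 108] [-0.272  0.396 -0.001] [-0.231  0.46   0.011]
111 [-0.14   0.417  0.026] [ 53 150  58] [-0.234  0.392 -0.002] [-0.142  0.446  0.025]
114 [-0.096  0.411  0.028] [ 55 161  51] [-0.186  0.387  0.001] [-0.096  0.439  0.028]
117 [-0.074  0.409  0.024] [ 45 119  41] [-0.146  0.383  0.001] [-0.074  0.436  0.024]
120 [-0.079  0.41   0.011] [ 43 108  39] [-0.104  0.378  0.003] [-0.079  0.438  0.011]
123 [-0.073  0.409  0.002] [106 122 102] [-0.074  0.375  0.002] [-0.076  0.438  0.001]
126 [-0.046  0.406  0.   ] [162 155 148] [-0.039  0.371  0.003] [-0.049  0.434 -0.001]
129 [-0.014  0.402  0.   ] [162 155 149] [-0.012  0.368  0.001] [-0.01   0.428  0.002]
```

```bash
python3 -c "
import cv2;b=cv2.imread('pics/side1.png');cv2.imwrite('pics/crop2.png',cv2.resize(b[0:170,220:390],None,fx=3.5,fy=3.5,interpolation=cv2.INTER_CUBIC))"
```

```text
(no output)
```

View pics/crop2.png

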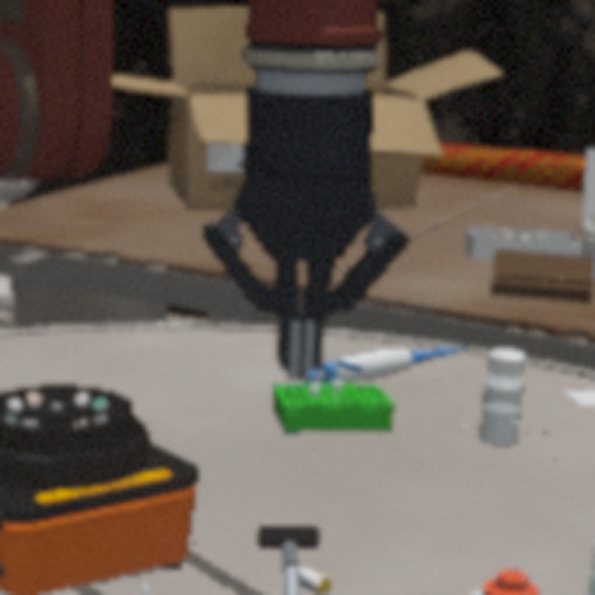

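```bash
python3 - <<'E'
from h import *
np.set_printoptions(precision=3)
hold(.3);s=observe();print(s["time_s"],s["eef_pos"],s["opening"],s["tcp_rot"],s["q"])
im,d=get_image("side");P=cloud("side",d);cv2.imwrite("pics/side2.png",im[...,::-1])
for v in range(90,140,3):print(v,P[v,305],im[v,305])
E
```

```text
8.1667 [0.432 0.332 0.16 ] 0.00019898646252588295 [0.536 1.57  0.536] [ 0.511  0.055  1.772  0.     1.315 -1.06 ]
90 [0.442 0.331 0.242] [40 40 42]
93 [0.444 0.331 0.236] [74 77 81]
96 [0.442 0.332 0.229] [76 80 83]
99 [0.441 0.332 0.222] [73 77 78]
102 [0.44  0.333 0.215] [72 72 76]
105 [0.443 0.333 0.21 ] [65 66 71]
108 [0.44  0.333 0.202] [73 87 78]
111 [-0.135  0.416  0.027] [ 48 149  54]
114 [-0.098  0.411  0.027] [ 59 163  58]
117 [-0.072  0.408  0.024] [ 46 119  45]
120 [-0.074  0.409  0.013] [ 47 108  42]
123 [-0.079  0.41   0.   ] [103 120  99]
126 [-0.04   0.405  0.002] [163 156 150]
129 [-0.01   0.401  0.002] [162 154 148]
132 [0.019 0.398 0.001] [163 155 149]
135 [0.048 0.394 0.001] [161 155 147]
138 [0.076 0.39  0.002] [161 155 147]
```

The fingertips appear about 40 mm above the reported TCP. I'll check by touch, descending gently onto the lever bar (top at z≈0.101).

```bash
python3 - <<'E'
from h import *
np.set_printoptions(precision=3)
move_l([.432,.332,.112],feed=.15);hold(.2)
r=move_l([.432,.332,.055],feed=.03,max_force=2.5)
s=observe();print(r,s["time_s"],s["eef_pos"],s["ft_force"],s["q"])
im,d=get_image("side");P=cloud("side",d);cv2.imwrite("pics/side3.png",im[...,::-1])
for v in range(112,165,3):print(v,P[v,304],im[v,304])
E
```

```text
True 10.3667 [0.431 0.332 0.061] [-1.677 -0.198  3.536] [ 0.511  0.164  1.852  0.001  1.127 -1.06 ]
112 [0.443 0.331 0.194] [31 35 40]
115 [0.441 0.332 0.187] [39 39 40]
118 [0.439 0.332 0.179] [34 36 36]
121 [-0.069  0.405  0.011] [49 93 48]
124 [-0.062  0.405  0.002] [92 99 92]
127 [0.418 0.336 0.152] [97 92 90]
130 [0.424 0.336 0.147] [65 64 61]
133 [0.43  0.335 0.142] [48 46 45]
136 [0.443 0.334 0.139] [60 61 64]
139 [0.439 0.335 0.131] [71 71 77]
142 [0.444 0.334 0.125] [70 71 75]
145 [0.441 0.335 0.117] [77 78 81]
148 [0.44  0.335 0.11 ] [82 84 87]
151 [0.44  0.336 0.103] [71 72 75]
154 [0.438 0.336 0.095] [50 49 50]
157 [0.442 0.336 0.089] [109 108 110]
160 [0.449 0.336 0.084] [121 118 120]
163 [0.454 0.335 0.079] [135 137 142]
```

Touch confirms it: contact came at reported z=0.061, where the bar top is at 0.101, so the real tips are 40 mm above the reported TCP. I'll command z − 0.040 from here on and push the lever along its arc.

```bash
echo 'OFF=.040  # real fingertip z = reported TCP z + OFF' >> h.py; python3 - <<'E'
from h import *
np.set_printoptions(precision=3)
def tip(th):
    a=np.radians(35)-th
    return [.432-.075*(np.cos(a)-np.cos(np.radians(35))),.332,.05+.075*np.sin(a)+.008-OFF]
for th in np.arange(.15,.77,.15):
    move_l(tip(th),feed=.06); s=observe();print(th,s["eef_pos"],s["ft_force"])
p=tip(.75);p[2]-=.004
r=move_l(p,feed=.02,max_force=8);hold(.3);s=observe();print(r,s["eef_pos"],s["ft_force"])
im,d=get_image("side");cv2.imwrite("pics/side4.png",im[...,::-1])
for th in np.arange(.6,-.01,-.15): move_l(tip(th),feed=.06)
p=tip(0);p[2]+=.04;move_l(p,feed=.1);hold(.5)
s=observe();print(s["time_s"],s["eef_pos"],s["ft_force"])
im,d=get_image("side");cv2.imwrite("pics/side5.png",im[...,::-1])
D=np.pi/2
for z in(.031,.04,.2):print(inverse_kinematics([.485,.1455,z-OFF],[0,D,np.radians(-7.7)]))
a=[cv2.imread(f"pics/side{i}.png")[60:260,220:400] for i in(4,5)]
cv2.imwrite("pics/pair2.png",cv2.resize(np.hstack(a),None,fx=2.2,fy=2.2))
E
```

```text
0.15 [0.426 0.332 0.052] [-3.98   1.055  5.98 ]
0.3 [0.422 0.332 0.041] [-2.452  1.279  5.285]
0.44999999999999996 [0.42  0.332 0.031] [-1.98   1.319  4.973]
0.6 [0.419 0.332 0.019] [-1.173  0.647  4.899]
0.75 [0.42  0.332 0.009] [-1.522  1.607  6.127]
True [0.42  0.333 0.008] [-3.824 -2.297 12.097]
15.375 [0.432 0.332 0.101] [-0.047  0.073 -0.763]
[ 0.136  0.189  1.98  -0.     0.972 -1.301]
[ 0.136  0.173  1.978 -0.     0.991 -1.301]
[ 0.136 -0.039  1.867 -0.     1.314 -1.301]
```

View pics/pair2.png

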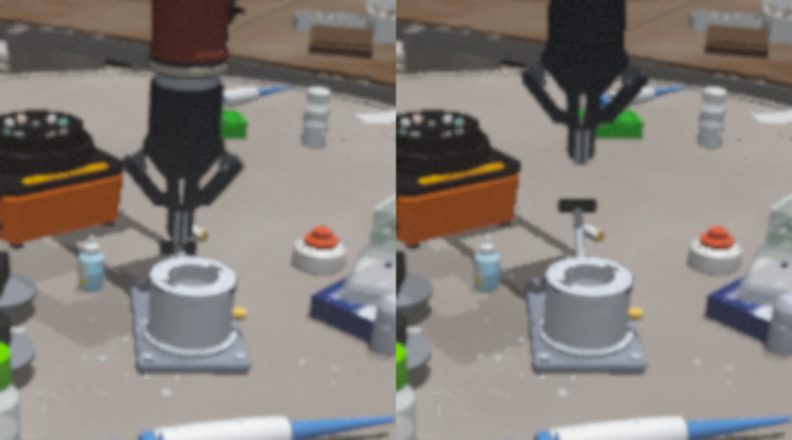

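The left frame shows the lever at its stop (force rose to 12 N), and the right frame shows it back up. Now I'll check clearance to the box and microscope around the lid.

```bash
python3 - <<'E'
from h import *
np.set_printoptions(precision=3)
A=np.vstack([cloud(n,np.load(f"pics/{n}avg.npz")["d"]).reshape(-1,3) for n in("top","side")])
A=A[(A[:,2]>.09)&(A[:,0]>.1)&(A[:,0]<.9)&(abs(A[:,1])<.5)]
c=np.array([.485,.1455]);e=np.array([np.cos(.136),np.sin(.136)]);n=np.array([-e[1],e[0]])
B=A[:,:2]-c;al=B@e;la=B@n
for z in(.09,.15,.2,.25):
    m=A[:,2]>z;print(z,"nearest to lid",np.hypot(*B[m].T).min(),A[m][np.hypot(*B[m].T).argmin()])
for s in np.arange(-.4,.1,.05):
    m=(abs(al-s)<.025)&(abs(la)<.07);print(round(s,2),A[m][:,2].max() if m.any() else 0)
# arm geometry visible in current top view at the lever pose
im,d=get_image("top");P=cloud("top",d);X=P.reshape(-1,3);q=observe();c2=q["eef_pos"][:2];e2=np.array([np.cos(q["q"][0]),np.sin(q["q"][0])])
b=X[:,:2]-c2;al=b@e2;la=b@[-e2[1],e2[0]]
print(q["eef_pos"],q["q"])
Y=cloud("side",get_image("side")[1]).reshape(-1,3)
for s in np.arange(-.4,.15,.05):
    m=(abs(al-s)<.025)&(abs(la)<.12)&(X[:,2]>.15);print(round(s,2),len(X[m]) and (X[m][:,2].max(),np.percentile(la[m],[2,98])))
E
```

```text
0.09 nearest to lid 0.1104154945110603 [0.484 0.035 0.098]
0.15 nearest to lid 0.11187976388123189 [0.38  0.107 0.225]
0.2 nearest to lid 0.11187976388123189 [0.38  0.107 0.225]
0.25 nearest to lid 0.11770773017325872 [0.377 0.099 0.251]
-0.4 0
-0.35 0
-0.3 0.4191290207817917
-0.25 0.15718283672870215
-0.2 0.27056056470197276
-0.15 0.26992500616658743
-0.1 0.25747196265993666
-0.05 0
-0.0 0
0.05 0
[0.432 0.332 0.101] [ 0.51   0.116  1.824  0.001  1.204 -1.061]
-0.4 0
-0.35 0
-0.3 0
-0.25 0
-0.2 0
-0.15 (np.float64(0.5732358973263187), array([-0.059, -0.044]))
-0.1 (np.float64(0.5708565188940663), array([-0.059,  0.049]))
-0.05 (np.float64(0.5518557354326044), array([-0.059,  0.058]))
-0.0 (np.float64(0.5340694748850806), array([-0.062,  0.057]))
0.05 (np.float64(0.5160290601947611), array([-0.06 ,  0.057]))
0.1 0
```

Clearances are fine. Grasping the lid.

```bash
python3 - <<'E'
from h import *
np.set_printoptions(precision=4)
D=np.pi/2;Y=np.radians(-7.7);L=[.485,.1455]
movep([.432,.332,.25-OFF],[0,D,0])
movep([*L,.2-OFF],[0,D,Y])
gripper_to(.05)
move_l([*L,.075-OFF],feed=.15);hold(.2)
r=move_l([*L,.032-OFF],feed=.05,max_force=6)
s=observe();print(r,s["time_s"],s["eef_pos"],s["ft_force"],s["opening"])
gripper_to(.0,f_grip=70)
s=observe();print(s["time_s"],s["eef_pos"],s["ft_force"],s["torque"],s["opening"])
im,d=get_image("side");cv2.imwrite("pics/side6.png",im[...,::-1])
move_l([*L,.19-OFF],feed=.15);hold(.3)
s=observe();print(s["time_s"],s["eef_pos"],s["ft_force"],s["torque"],s["opening"])
im,d=get_image("side");cv2.imwrite("pics/side7.png",im[...,::-1]);np.savez("pics/side7.npz",im=im,d=d)
a=[cv2.imread(f"pics/side{i}.png")[60:260,120:320] for i in(6,7)]
cv2.imwrite("pics/pair3.png",cv2.resize(np.hstack(a),None,fx=2,fy=2,interpolation=cv2.INTER_CUBIC))
E
```

```text
False 19.5833 [ 0.4854  0.1455 -0.0077] [0.3078 0.325  0.1817] 0.049835236170797714
20.0 [ 0.4852  0.1455 -0.0078] [0.5873 0.4373 1.4731] [0.0265 0.007  0.0139] 0.012811474962986777
21.55 [0.4847 0.1454 0.1494] [ 0.1915 -0.236  -0.0247] [ 0.0394 -0.018  -0.0053] 0.012594870879454148
```

View pics/pair3.png

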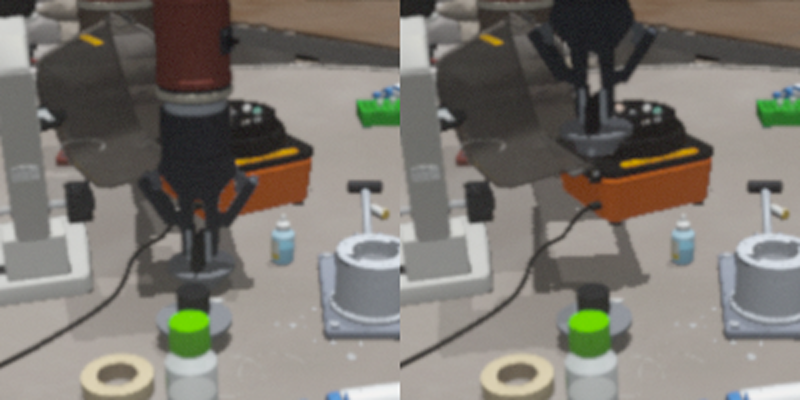

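The lid is gripped (opening 12.6 mm) and lifted. Next I'll carry it above the canister, align it with the slots and measure its disc against the rim.

```bash
python3 - <<'E'
from meas import *
D=np.pi/2;Y=np.radians(-57.3);M=[.5584,.3294]
FO=.0323  # tip height above lid foot
movep([*M,.135+FO-OFF],[0,D,Y]);move_l([*M,.105+FO-OFF],feed=.1);hold(.4)
s=observe();print(s["time_s"],s["eef_pos"],s["tcp_rot"],s["q"],s["ft_force"],s["opening"])
foot=s["eef_pos"][2]+OFF-FO;print("foot",foot)
F=[get_image("side") for _ in range(5)]
im=np.mean([f[0] for f in F],0);d=np.median([f[1] for f in F],0);np.savez("pics/side8.npz",im=im,d=d)
P=cloud("side",d);c=s["eef_pos"][:2]
for zt,R,nm in((foot+.026,.038,"disc"),(.075,.040,"rim")):
    m=(np.hypot(P[...,0]-c[0],P[...,1]-c[1])<.05)&(abs(P[...,2]-zt)<.004)
    print(nm,m.sum(),"z med",np.nanmedian(P[m][:,2]))
    k=cv2.findContours(m.astype(np.uint8),cv2.RETR_EXTERNAL,cv2.CHAIN_APPROX_NONE)[0];k=max(k,key=len).reshape(-1,2)
    q=onz("side",k,zt);q=q[np.hypot(q[:,0]-c[0],q[:,1]-c[1])>.03];f=q[q[:,0]>c[0]-.01]
    print(nm,len(f),circ(f),circ(f,R))
cr=im[90:240,230:400,::-1].astype(np.uint8);cv2.imwrite("pics/crop3.png",cv2.resize(cr,None,fx=4,fy=4,interpolation=cv2.INTER_CUBIC))
E
```

```text
23.5083 [0.5587 0.3295 0.0978] [1.4055 1.57   0.4055] [ 0.4115  0.3531  1.5475 -0.      1.2403 -0.1593] [-0.0987 -0.0702 -0.7746] 0.01300297667914493
foot 0.10546697368329333
disc 360 z med 0.13213585789265386
disc 48 [0.564  0.3296 0.0375] [0.5634 0.3297]
rim 446 z med 0.07538397637540489
rim 51 [0.5619 0.3284 0.0404] [0.5624 0.3284]
```

View pics/crop3.png

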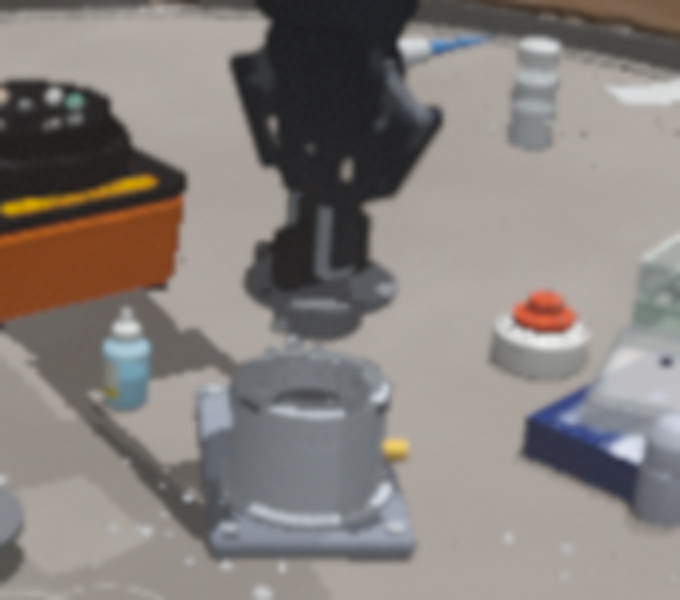

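Relative to the rim, the disc looks about 1 mm off in +x and +y. I'll correct by (-1,-1) mm and lower it with a force guard.

```bash
cat > st.py <<'E'
from h import *
FO=.0323
def st(t=""):
    s=observe();print(t,round(s["time_s"],2),"xy",s["eef_pos"][:2],"foot",round(s["eef_pos"][2]+OFF-FO,4),"F",s["ft_force"].round(2),"T",s["torque"].round(3),"op",round(s["opening"],4));return s
E
python3 - <<'E'
from st import *
M=[.5574,.3284]
move_l([*M,.085+FO-OFF],feed=.05);hold(.3);st("pre")
r=move_l([*M,.063+FO-OFF],feed=.015,max_force=6);print(r);st("down")
E
```

```text
pre 24.61 xy [0.5577 0.3285] foot 0.0854 F [ 0.16  1.09 -0.99] T [-0.012  0.028 -0.026] op 0.0127
False
down 26.23 xy [0.5575 0.3284] foot 0.0631 F [-0.07 -0.93  0.23] T [0.024 0.008 0.005] op 0.0126
```

The lid went in freely. Pushing it home.

```bash
python3 - <<'E'
from st import *
M=[.5574,.3284]
r=move_l([*M,.0525+FO-OFF],feed=.012,max_force=10);print(r);st("home");hold(.3);st("hold")
E
```

```text
True
home 26.92 xy [0.5576 0.3284] foot 0.0549 F [-0.81 -0.06  3.59] T [ 0.067  0.135 -0.045] op 0.0127
hold 27.22 xy [0.5576 0.3285] foot 0.0549 F [-0.19  0.49  4.55] T [0.215 0.023 0.007] op 0.013
```

```bash
python3 - <<'E'
from st import *
D=np.pi/2;M=[.5575,.3284,.0547+FO-OFF]
for a in(-60,-64,-68,-72):
    move_l(M,feed=.05,rotation=[0,D,np.radians(a)]);s=st(a)
    if np.linalg.norm(s["ft_force"])>25 or np.abs(s["torque"]).max()>1.2:print("STOP");break
hold(.2);s=st("end");print(s["q"])
E
```

```text
-60 27.47 xy [0.5578 0.3286] foot 0.0549 F [0.14 0.47 4.68] T [ 0.09   0.043 -0.028] op 0.0126
-64 27.72 xy [0.5577 0.3285] foot 0.0549 F [-0.15 -0.07  5.23] T [ 0.083  0.056 -0.06 ] op 0.0128
-68 27.97 xy [0.5577 0.3285] foot 0.0549 F [-1.95  0.3   5.47] T [ 0.17   0.092 -0.087] op 0.0133
-72 28.22 xy [0.5577 0.3285] foot 0.0549 F [0.48 1.51 5.32] T [ 0.146  0.145 -0.036] op 0.013
end 28.42 xy [0.5576 0.3286] foot 0.0549 F [-0.55  0.64  5.89] T [ 0.145  0.046 -0.058] op 0.0128
[0.4106 0.406  1.5811 0.0002 1.154  0.0945]
```

It turns freely with low torque. On to the half mark.

```bash
python3 - <<'E'
from st import *
D=np.pi/2;M=[.5575,.3284,.0547+FO-OFF]
for a in(-77,-82,-87,-92.3):
    move_l(M,feed=.05,rotation=[0,D,np.radians(a)]);s=st(a)
    if np.linalg.norm(s["ft_force"])>25 or np.abs(s["torque"]).max()>1.2:print("STOP");break
hold(.5);s=st("end");print(s["tcp_rot"],s["q"])
im,d=get_image("side");np.savez("pics/side9.npz",im=im,d=d)
cv2.imwrite("pics/crop4.png",cv2.resize(im[120:240,240:390,::-1],None,fx=5,fy=5,interpolation=cv2.INTER_CUBIC))
E
```

```text
-77 28.67 xy [0.5577 0.3285] foot 0.0549 F [-0.72  0.21  5.42] T [ 0.151  0.021 -0.006] op 0.0124
-82 28.92 xy [0.5577 0.3286] foot 0.0549 F [-0.3   0.57  5.3 ] T [ 0.158  0.059 -0.01 ] op 0.0127
-87 29.17 xy [0.5577 0.3285] foot 0.0549 F [-0.79 -0.2   4.37] T [ 0.16   0.098 -0.109] op 0.013
-92.3 29.42 xy [0.5577 0.3285] foot 0.0549 F [-0.28  1.11  5.49] T [ 0.194 -0.016 -0.023] op 0.0125
end 29.92 xy [0.5577 0.3285] foot 0.0549 F [0.24 0.15 5.87] T [ 0.121  0.017 -0.061] op 0.0131
[2.1328 1.5702 0.5236] [0.4106 0.4061 1.5811 0.0001 1.1538 0.449 ]
```

View pics/crop4.png

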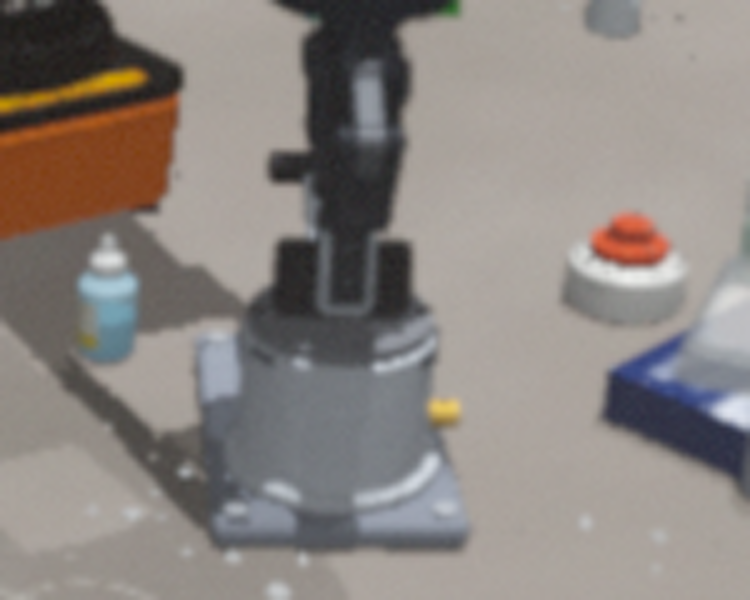

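The picture shows the lid home on the rim, its bar level from (277,275) to (410,275), i.e. along world y, and the lever bar still up at (292,165). I'll do a depth check of bar angle and lever height, then hand in.

```bash
python3 - <<'E'
from st import *
f=np.load("pics/side9.npz");P=cloud("side",f["d"]);g=f["im"].mean(2)
m=(g<60)&(abs(P[...,2]-.098)<.012)&(abs(P[...,0]-.562)<.02)&(abs(abs(P[...,1]-.3285)-.02)<.008)
q=P[m];k=np.polyfit(q[:,1],q[:,0],1);print("bar",len(q),"yaw",-90-np.degrees(np.arctan(k[0])))
m=(g<75)&(abs(P[...,0]-.432)<.03)&(abs(P[...,1]-.332)<.03);q=P[m];print("lever",len(q),q.mean(0),q[:,2].max())
P2=cloud("side",np.load("pics/sideavg.npz")["d"]);g2=np.load("pics/sideavg.npz")["im"].mean(2)
m=(g2<75)&(abs(P2[...,0]-.432)<.03)&(abs(P2[...,1]-.332)<.03);q=P2[m];print("lever before",len(q),q.mean(0),q[:,2].max())
st("final");job_done()
E
```

```text
bar 143 yaw -92.58874791635665
lever 36 [0.4374 0.3226 0.0962] 0.10133852685652284
lever before 55 [0.4377 0.3319 0.0961] 0.10031757083794107
final 29.97 xy [0.5577 0.3286] foot 0.0549 F [-1.42  0.99  4.66] T [ 0.175  0.025 -0.068] op 0.0128
the job is handed in; nothing more can be done
```

The lever was purged, the bayonet lid is in at the half-way mark, and I handed the job in at about 30 s still gripping it. The system gave no verdict.

- **Lever:** I pushed it to its stop, where the force rose to about 12 N, and it sprang back. After the twist its bar height in the depth data matched the start, 96 mm mean both times.
- **Lid:** It went through the slots without jamming and was pushed home; its foot is at 54.9 mm by the arm's readings, against 55 mm nominal. I then twisted it clockwise 35° from the slots.
- **Last checks:**
  - The bar lies at about -92.6° by depth data and -92.2° by tool pose. The half mark is at about -92.3°, taken from the measured slot angle.
  - The fingers are stopped on the bar at 12.8 mm opening, with the grip set to 70 N.
  - The upward push is about 5 N, and twist torque stayed near 0.1 N m or below with no sign of the detent.

**Disagreements:**
- **Fingertips:** They sit about 40 mm above the reported TCP. The side camera showed it and touching the lever bar confirmed it, so I corrected every height for this.
- **Lid position:** Above the canister, the lid looked about 1 mm off the rim in the side view. I shifted it by 1 mm in x and y before lowering.
- **Half mark:** I could not see the mark line itself in the pictures, so its direction rests on the slot measurement, which I judge good to about 2°.

I did not measure the bystander objects again at the end. None was touched on purpose.

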